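Refill the pipette tip box and shut its lid

TASK

Refill the blue pipette tip box: pick up the white rack of yellow tips by its orange fin, lower it gently (without dropping it) upright into the open box until it rests on the box floor, and let go of it while the lid is still open. Then swing the hinged lid over and press it fully shut, so that its white tab drops behind the white keeper rim on the front of the box. Leave the bottles, the tube rack and the pipette where they are.

Things in the scene. Friction and masses are not known exactly. Their poses are not given: they have to be found in the camera images.
- tip_box: Blue open-topped tip box, fixed to the bench in a flat grey dock 130 x 150 x 6 mm. Origin: centre of the dock underside, on the bench; z up. Box outside 110 (x) x 130 (y) mm, walls 5 mm, so the pocket is 100 x 120 mm; pocket floor 11 mm, box rim 76 mm above the origin. The lid hinge runs along y on the +x rim; the front is the -x side.
- tip_rack: White rack of yellow tips, 0.16 kg. Origin: centre of underside. Body 92 (x) x 112 (y) mm, lowest 20 mm narrower (84 x 104), deck with tip collars at z = 56 mm. Orange grip fin mid-deck: 60 mm along x, 16 mm thick along y, z = 56 to 90 mm. Fits the pocket with its x along the box x, either way round; seated, its origin is 11 mm above the box origin.
- lid (a joint): Lid angle, rad. 0 = fully shut (its limit), grows as it opens, pi/2 = lid standing on its edge, 2.1 = fully open, leaning back past the hinge. Stiff hinge: the lid stays where it is left; shutting it takes about 2 N at the free edge.
- lid_hinge (a point): Centre of the hinge line, fixed on the box: 55 mm in +x and 76 mm up from the box's origin; the hinge axis is the box's y.
- lid_edge (a point): Middle of the free edge of the lid, at the outside of its top plate. Clear blue lid, a shallow tray 110 mm deep (hinge to free edge) x 130 mm wide x 36 mm high, walls 4 mm. Shut, this point is 110 mm in -x and 36 mm above the hinge (112 mm above the bench), and its axes are those of the box.
- tab_tip (a point): Middle of the lower end of the white tab on the free edge of the lid (40 mm wide along y, 4 mm thick). Shut, it is 59 mm in -x and 62 mm above the box origin.
- keeper (a point): Middle of the top of the white keeper rim, a bar on the front of the box: 56 mm along y, 4 mm thick, top 68 mm above the bench, 65 mm in -x from the box origin; behind it is an 8 mm wide slot for the tab.
- sample_bottle: Bystander: white jar with red cap, 52 mm diameter, 100 mm tall; origin at the centre of its underside.
- reagent_bottle: Bystander: amber bottle with blue cap, 60 mm diameter, 110 mm tall; origin at the centre of its underside.
- tube_rack: Bystander: blue tube rack 100 (x) x 180 (y) x 45 mm with small tubes; origin at the centre of its underside.
- pipette: Bystander: black pipette lying along its x, about 250 mm long, 26 mm thick; origin under its handle's middle.
There are look-alikes about, which are no part of the job. Of the things like the tip_box, leave any that is red; of the rest the larger one is meant.

How it is judged:
By the outcome, as a careful person would: the job done as asked, in the order asked, and still so for the second after the job is handed in, with the robot touching nothing.
It also fails if it takes over 58 s, if anything falls off the work surface, if the arm or the gripper's body presses on something with over 40 N, if the wrist force passes 120 N, or if a joint passes its speed limit or range.

ROBOT

A 6-joint arm with a two-finger parallel gripper is mounted at the origin on the work surface. World frame = base frame: x ahead of the robot, y to its left, z up, the work surface at z = 0. Lengths are in mm, angles in rad, forces in N, time in s.
With the tool pointing down it reaches from about 300 to 850 mm from the base axis. Payload 4.2 kg.
Tool frame: the origin (TCP) lies between the finger pads; the fingertips stand 17 mm ahead of it and the grasp point (between the pads) lies 2 mm behind it (bot.nose_length is the distance from the TCP to the fingertips, in mm); z points along the fingers, y is the line along which they close (so a half turn about z gives the same grasp; the last joint's range is limited). The gripper opens to 91 mm and grips with 3 to 60 N. Pads are 32 mm wide; open, the fingers measure 118 mm over their backs; the gripper's body (76 mm by 178 mm) begins 60 mm behind the grasp point.
Start: joints at [1.256, 0.32, 1.565, -0, 1.257, -0.02], TCP at [167.067, 550.209, 230.976] pointing down, gripper open.
Joint ranges: [-3.11, 3.11], [-0.84, 2.01], [0.21, 2.61], [-1.34, 4.49], [0.05, 2.63], [-2.56, 2.56]. Speed limits (rad/s): [2.57, 2.57, 3.14, 3.14, 3.14, 3.14].

INTERFACE

Orientations are given as a unit quaternion [w, x, y, z].
In Python, from rig import bot, cams, order gives the robot as it stands.
- The arm moves only by the tool move_arm, never from a script. Its argument "steps" is a list of rows, each a list of 5 numbers: the finger opening in m, from 0 to 0.0912, then the shift along the world's x, y, z in m, then the turn about the world's z in rad. In form: [[hand, dx, dy, dz, yaw], ...]. A call has exactly 5 rows; each row is the pose to reach, as a shift and turn from the pose commanded when the call began; what a row does not reach only later rows make up. A row lasts 1/10 s, in which the tool goes at most 50 mm and 8.59 degrees, less where a joint would pass 70% of its speed; a pose out of reach is approached as far as the arm can. A call with a gripper value outside its range is refused whole. The fingers move at their own pace and stop on an object; "squeeze" is the grip in N (left out, the last holds). Time passes only in rows, so rows that repeat a pose let the fingers close, or fill a call up. It gives the time, the measured TCP pose, the force, the opening and the grip force at its end, in the units of the state.
- bot.state(): the state, without advancing time (a new reading comes with each control period).
- cams.get_image(name): name is "scene" or "top" or "wrist"; returns (picture, depth): 384x512x3 uint8, red, green, blue; 384x512 float32, mm along the optical axis (not along the pixel's ray), 0 where there is no reading.
- cams.camera_model(name): a dict with "fovy" (degrees; the focal length in pixels is half the picture's height over the tangent of half this angle, whatever the lens; pixels are square), "cx", "cy" (the principal point, pixels), "position" and "attitude" of the camera in the world. Camera axes: x right, y down, z forward; pixel columns grow to the right and rows downward; lengths in mm; the calibration is good to about 2 mm. A picture is of the moment at which its call begins: read the wrist's pose just before it. camera_model takes no time and is no camera call; for the wrist camera it gives the pose at the moment of the call.
- order.finish_job(): hands the job in; it is judged then, once.
The state is a dict: "clock": time; "q": joint angles; "dq": joint speeds; "joint_efforts": joint torques, N m; "position": TCP position; "tcp_rot": TCP orientation; "force": force on the tool from outside, world axes, zero at the start; "torque": the same for the moment, N m; "width": finger opening in mm; "grip_force": force on a finger pad.
Only numpy, scipy, OpenCV 4.12 (cv2) and the standard library are available. Lean on these libraries where they do the work, as an engineer would, in place of code of your own. Each camera call takes 0.05 s, during which the arm holds its last target. There are 200 camera calls.

## Working session

There is one attempt and no reset: what is moved stays moved. The work goes in short steps, Python scripts to look and compute and a tool call to move; the robot and the scene stay as the last step left them, time stands still between calls to the robot, and variables do not carry over. Pictures are saved under pics/ and viewed, at most 10 in all, crops included, and the job is handed in when it is done.

Besides the shell and the picture viewer there is one more tool, called after "Call:" as name([rows], argument=value, ...), one row to a line, values as JSON. move_arm: Moves the arm, as the interface text tells. Its arguments: {"type":"object","properties":{"steps":{"type":"array"},"squeeze":{"type":"number"}},"required":["steps"]}

```bash
mkdir -p pics; cat > h.py <<'E'
import numpy as np, cv2
from rig import bot, cams, order
from scipy.spatial.transform import Rotation as R
def cam(n):
    m=cams.camera_model(n); a=np.array(m["attitude"],float)
    Rm=a if a.shape==(3,3) else R.from_quat(a,scalar_first=True).as_matrix()
    return m,Rm,np.array(m["position"],float)
def shot(n):
    c=cam(n); im,d=cams.get_image(n); return im,d,c
def cloud(d,c):
    m,Rm,p=c; f=d.shape[0]/2/np.tan(np.radians(m["fovy"])/2)
    v,u=np.mgrid[:d.shape[0],:d.shape[1]]
    P=np.stack([(u-m["cx"])/f*d,(v-m["cy"])/f*d,d],-1)
    return P@Rm.T+p
def save(n,im): cv2.imwrite("pics/"+n,im[...,::-1])
E
python3 - <<'E'
from h import *
L=[]
for n in("scene","top"):
    im,d,c=shot(n); print(c[0]); np.savez(n,im=im,d=d,P=cloud(d,c)); L.append(im)
    save(n+".png",cv2.resize(im,(800,600)))
print(bot.state())
E
```

```text
{'fovy': 53.78136243667225, 'cx': 258.1943777576556, 'cy': 193.2569238264241, 'position': array([1373.30247574,  613.18462611,  851.99900994]), 'attitude': array([-0.18633244,  0.39167805,  0.81374716, -0.38689027])}
{'fovy': 49.4192716263026, 'cx': 256.0423081949492, 'cy': 191.13243307580976, 'position': array([ 519.15805002,   28.50104955, 1555.39448134]), 'attitude': array([-0.02265956,  0.71275884, -0.70045932,  0.0286029 ])}
{'clock': 0.1, 'q': array([ 1.25598935e+00,  3.20220399e-01,  1.56555196e+00, -2.02642748e-05,
        1.25743830e+00, -2.00052388e-02]), 'dq': array([-5.07826259e-04, -9.73858114e-04, -2.76956109e-03,  6.95051089e-04,
        8.46809278e-04, -6.50040558e-06]), 'joint_efforts': array([ 3.40864335e-04, -4.13332343e+01, -2.32509935e+01,  7.29813287e-02,
        4.21598239e-02, -7.33121919e-05]), 'position': array([166.93873468, 549.77542749, 230.2106722 ]), 'tcp_rot': array([-1.25299055e-04,  1.46864540e-01,  9.89156283e-01, -7.99300203e-04]), 'force': array([ 0.69681814,  0.44094656, -0.12741602]), 'torque': array([-0.01353294,  0.00357831,  0.00868674]), 'grip_force': 0.0, 'width': 91.00704047156128}
```

View pics/scene.png

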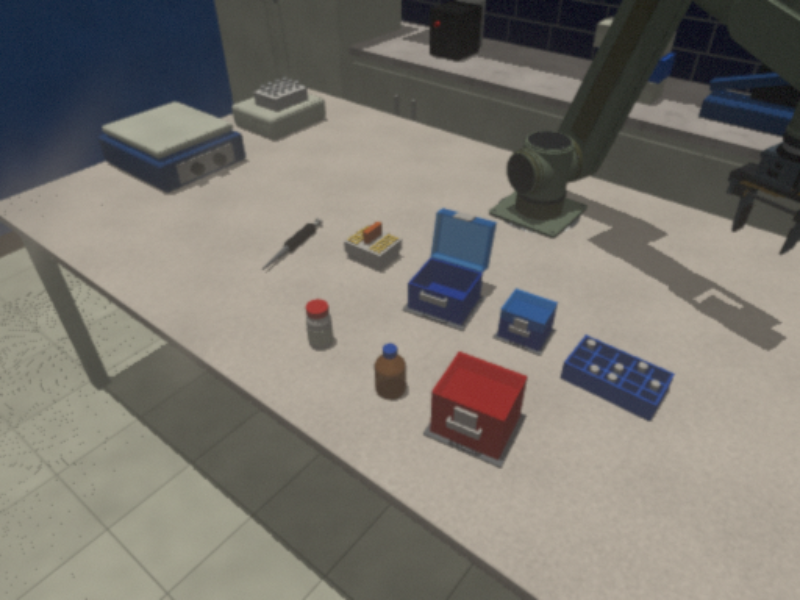

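View pics/top.png

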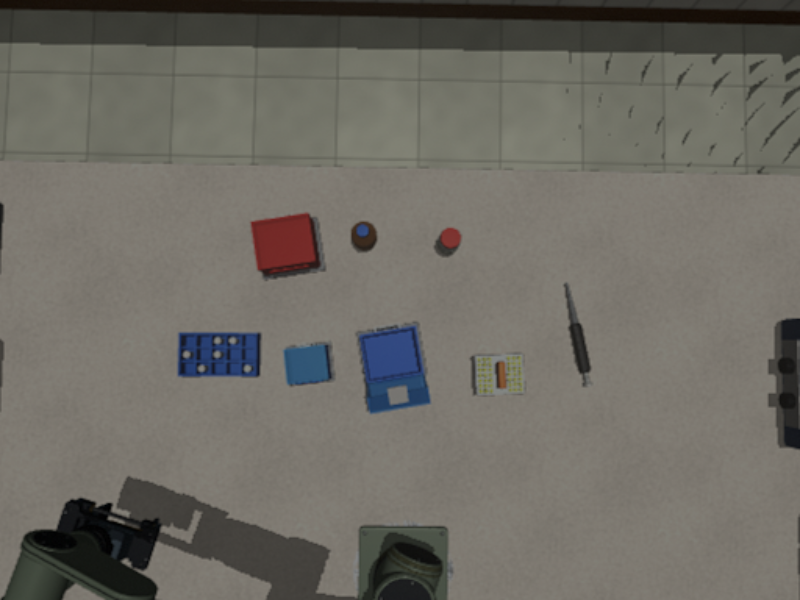

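The scene view shows the open blue box at (445,290) with its lid leaning back towards the robot, and the rack with its orange fin at (373,240). The top view shows the box at (392,360) with its front facing away from the base, and the rack at (499,374).

```bash
python3 - <<'E'
from h import *
for n in("scene","top"):
    D=np.load(n+".npz");im,P,d=D["im"],D["P"],D["d"]
    h=cv2.cvtColor(im,cv2.COLOR_RGB2HSV); H,S,V=[h[...,i].astype(int) for i in range(3)]
    x,y,z=P[...,0],P[...,1],P[...,2]
    def rep(nm,m):
        m=m&(d>0)
        if m.sum()<5: print(n,nm,m.sum());return
        q=P[m]; r=cv2.minAreaRect(q[:,:2].astype(np.float32)); print(n,nm,m.sum(),"med",np.median(q,0).round(1),"z5/95",np.percentile(q[:,2],[5,95]).round(1),"rect",np.round(r[0],1),np.round(r[1],1),round(r[2],1))
    reg=(y>-320)&(y<-90)&(x>250)&(x<600)
    rep("fin",reg&(H<14)&(S>140)&(z>60)&(z<120))
    rep("fintop",reg&(H<14)&(S>140)&(z>82)&(z<120))
    rep("rack",reg&(z>45)&(z<70)&(y<-120)&(x>380))
    bx=(y>-60)&(y<140)&(x>250)&(x<600)&(S>110)&(H>95)&(H<130)
    rep("bluerim",bx&(z>70)&(z<80)&(y<110))
    rep("bluefloor",bx&(z>5)&(z<18)&(y<110))
    rep("lid",bx&(z>85)&(z<260))
    rep("table",(abs(y+150)<50)&(abs(x-300)<50))
E
```

```text
scene fin 27 med [ 465.4 -211.3   88.4] z5/95 [86.2 91.2] rect [ 461.4 -211. ] [54.3 14.3] 1.5
scene fintop 27 med [ 465.4 -211.3   88.4] z5/95 [86.2 91.2] rect [ 461.4 -211. ] [54.3 14.3] 1.5
scene rack 379 med [ 474.3 -200.    51.7] z5/95 [46.7 62.9] rect [ 460.4 -210.8] [100.4 115.1] 2.8
scene bluerim 314 med [446.2  32.9  74.4] z5/95 [71.4 78.5] rect [486.8  34.3] [148.5 128.4] 11.8
scene bluefloor 122 med [465.   18.1   9.6] z5/95 [ 6.7 13.5] rect [465.9  14.8] [29.1 92.5] 12.8
scene lid 149 med [414.4  64.9 176.2] z5/95 [ 93.9 181.3] rect [410.3  24.1] [ 50.4 132.3] 0.1
scene table 175 med [ 315.7 -170.3   -1.5] z5/95 [-4.2  1.1] rect [ 301.7 -161.1] [96.3 76.2] 0.4
top fin 41 med [ 451.6 -210.    89.3] z5/95 [74.9 95.2] rect [ 460.  -211.8] [52.9 11.9] 1.6
top fintop 34 med [ 454.9 -212.    90.7] z5/95 [83.8 95.6] rect [ 460.1 -211.6] [11.7 52.6] 89.3
top rack 706 med [ 458.4 -207.    54. ] z5/95 [48.3 60.1] rect [ 458.3 -214.9] [ 91.7 112.9] 3.1
top bluerim 330 med [442.5  35.   75.9] z5/95 [71.7 79.2] rect [485.4  32.3] [140.7 127.6] 10.6
top bluefloor 842 med [501.5  33.6  11.1] z5/95 [ 6.4 16. ] rect [503.5  39.9] [107.9 131. ] 10.5
top lid 318 med [406.6  20.9 179.1] z5/95 [123.9 184.9] rect [471.5  30.6] [164.5 126.6] 10.9
top table 736 med [ 299.5 -150.8   -0.4] z5/95 [-5.7  6.2] rect [ 300.2 -149.9] [99.8 99.8] 0.1
```

Call:
move_arm([
  [0.091,0.02,-0.035,0.02,0.06],
  [0.091,0.04,-0.07,0.03,0.12],
  [0.091,0.06,-0.11,0.05,0.18],
  [0.091,0.08,-0.15,0.06,0.25],
  [0.091,0.1,-0.19,0.07,0.32],
])

```text
clock: 0.6
position: [267.4, 358.5, 301.3]
tcp_rot: [0.0, -0.014, 1.0, -0.0]
force: [1.5, 0.1, 0.1]
width: 90.7
grip_force: 0.0
```

Call:
move_arm([
  [0.091,0.025,-0.04,0.01,0],
  [0.091,0.05,-0.08,0.02,0],
  [0.091,0.075,-0.12,0.02,0],
  [0.091,0.1,-0.16,0.03,0],
  [0.091,0.12,-0.2,0.03,0],
])

```text
clock: 1.1
position: [388.3, 158.6, 331.8]
tcp_rot: [0.001, -0.013, 1.0, 0.0]
force: [1.3, 0.2, -0.7]
width: 91.3
grip_force: 0.0
```

Call:
move_arm([
  [0.091,0.02,-0.03,0,0],
  [0.091,0.04,-0.06,0,0],
  [0.091,0.06,-0.09,0,0],
  [0.091,0.08,-0.12,0,0],
  [0.091,0.08,-0.12,0,0],
])

```text
clock: 1.6
position: [468.7, 37.2, 330.1]
tcp_rot: [-0.0, -0.01, 1.0, -0.001]
force: [-0.8, 0.8, -0.2]
width: 91.0
grip_force: 0.0
```

```bash
python3 - <<'E'
from h import *
s=bot.state();print(s["clock"],s["position"],s["q"])
im,d,c=shot("wrist");print(c);np.savez("w1",im=im,d=d,P=cloud(d,c));save("w1.png",cv2.resize(im,(800,600)))
E
```

```text
1.6 [468.70548674  37.24418715 330.0981305 ] [ 5.57956805e-02  1.02084463e-01  1.60167339e+00 -1.43075087e-03
  1.43857008e+00 -1.53546567e+00]
({'fovy': 67.82828119294302, 'cx': 252.36083231880474, 'cy': 191.21570524477585, 'position': array([392.49114981,  35.49660756, 483.49223489]), 'attitude': array([0.09499119, 0.69382248, 0.70733048, 0.0962841 ])}, array([[-1.91740802e-02,  9.63231297e-01,  2.67988476e-01],
       [ 9.99815862e-01,  1.86794794e-02,  4.39530229e-03],
       [-7.72192493e-04,  2.68023405e-01, -9.63412091e-01]]), array([392.49114981,  35.49660756, 483.49223489]))
```

View pics/w1.png

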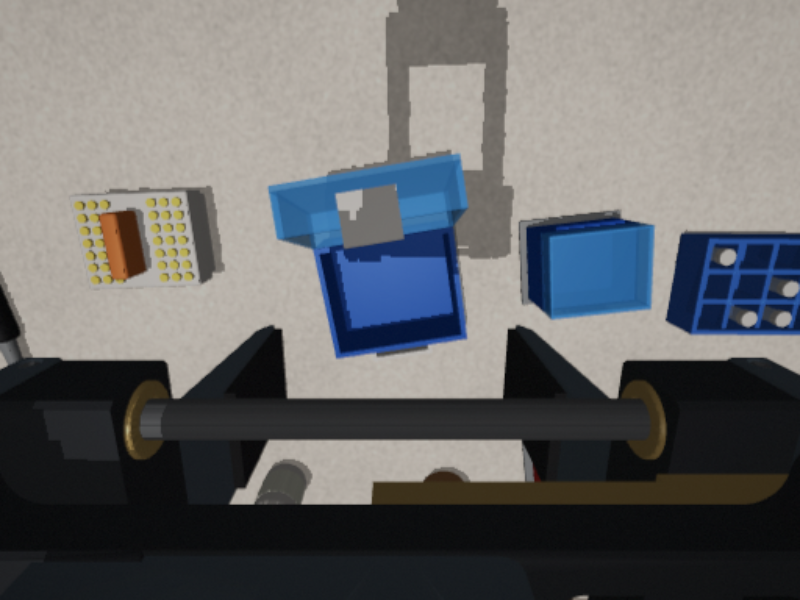

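The wrist view shows the box pocket with its front rim corners at (338,355) and (465,340), the keeper at (403,350), the lid at (370,200), and the rack fin at (122,245).

```bash
python3 - <<'E'
from h import *
D=np.load("w1.npz");im,P,d=D["im"],D["P"],D["d"]
h=cv2.cvtColor(im,cv2.COLOR_RGB2HSV); H,S,V=[h[...,i].astype(int) for i in range(3)]
x,y,z=[P[...,i] for i in range(3)]
v,u=np.mgrid[:384,:512]
blue=(H>95)&(H<130)&(S>90)&(u>165)&(u<310)&(v<232)
def rep(nm,m):
    q=P[m];r=cv2.minAreaRect(q[:,:2].astype(np.float32));print(nm,m.sum(),np.median(q,0).round(1),np.round(r[0],1),np.round(r[1],1),round(r[2],1))
rep("fintop",(H<14)&(S>140)&(z>84)&(z<96)&(u<130))
rep("rackdeck",(z>50)&(z<64)&(u<150)&(v<200))
floor=blue&(abs(z-11)<4); rep("floor",floor)
rim=blue&(abs(z-76)<4)&(v>150); rep("rim",rim)
# fit a model box: rim points lie on rectangle outline ring, floor points inside pocket
from scipy.optimize import least_squares
rp=P[rim][:,:2]
def f(p):
    c,s=np.cos(p[2]),np.sin(p[2]);q=(rp-p[:2])@np.array([[c,-s],[s,c]])
    a=np.abs(q)-[52.5,62.5]; return np.where((a.max(1)>0),a.max(1),a.max(1))
r=least_squares(f,[490,35,.15],loss="soft_l1",f_scale=2);print(r.x,np.abs(r.fun).mean())
# lid top plate outermost
lid=blue&(z>100);q=P[lid];print("lid",q.min(0),q.max(0))
E
```

```text
fintop 522 [ 456.5 -211.6   89.1] [ 458.5 -213.3] [58.5 15.8] 2.9
rackdeck 3562 [ 454.9 -201.9   53. ] [ 459.3 -213.8] [ 91.9 113. ] 3.2
floor 3736 [506.1  35.9  10.7] [506.2  41.7] [ 91.5 132.5] 10.2
rim 998 [506.8  11.6  75.8] [496.7  33.9] [121.9 129.7] 10.3
[5.01090821e+02 3.47096176e+01 1.62431218e-01] 2.0833039511134874
lid [378.95564276 -49.13965435 100.13417215] [452.24196774  86.27570734 483.49223489]
```

```bash
python3 - <<'E'
from h import *
D=np.load("w1.npz");im,P,d=D["im"],D["P"],D["d"]
h=cv2.cvtColor(im,cv2.COLOR_RGB2HSV); H,S,V=[h[...,i].astype(int) for i in range(3)]
z=P[...,2];v,u=np.mgrid[:384,:512]
blue=(H>95)&(H<130)&(S>90)&(u>165)&(u<310)&(v<232)&(v>150)&(abs(z-76)<3)
rp=P[blue][:,:2]
for a in (8,9,10,11):
    a=np.radians(a);c,s=np.cos(a),np.sin(a);q=(rp-[495,34])@np.array([[c,-s],[s,c]])
    print(round(np.degrees(a)))
    # front rim bins: outer and inner edge along y ; side rims along x
    fr=q[(q[:,0]>35)];sl=[]
    for lo in range(-50,50,20):
        k=fr[(fr[:,1]>lo)&(fr[:,1]<lo+20)&(fr[:,0]>40)][:,0]; sl.append((k.min().round(1),np.median(k).round(1),k.max().round(1)) if len(k) else None)
    print(" front",sl)
    for sg in(-1,1):
        t=[]
        for lo in range(-50,50,20):
            k=q[(q[:,0]>lo)&(q[:,0]<lo+20)&(q[:,1]*sg>50)][:,1];t.append((k.min().round(1),np.median(k).round(1),k.max().round(1)) if len(k) else None)
        print(" side",sg,t)
# fin & hinge: keeper white
k=(S<70)&(V>60)&(abs(z-68)<5)&(u>220)&(u<290)&(v>200)&(v<235)
print("keeper",k.sum(),P[k].mean(0) if k.any() else 0, cv2.minAreaRect(P[k][:,:2].astype(np.float32)) if k.sum()>5 else 0)
E
```

```text
8
 front [(np.float64(58.4), np.float64(60.7), np.float64(63.3)), (np.float64(57.6), np.float64(60.2), np.float64(63.3)), (np.float64(56.7), np.float64(59.3), np.float64(62.7)), (np.float64(56.3), np.float64(58.4), np.float64(62.0)), (np.float64(55.2), np.float64(57.1), np.float64(59.7))]
 side -1 [(np.float64(-66.6), np.float64(-61.6), np.float64(-50.2)), (np.float64(-66.2), np.float64(-63.5), np.float64(-60.9)), (np.float64(-65.4), np.float64(-62.7), np.float64(-60.2)), (np.float64(-64.4), np.float64(-61.8), np.float64(-59.3)), (np.float64(-63.7), np.float64(-61.2), np.float64(-58.7))]
 side 1 [(np.float64(57.9), np.float64(60.2), np.float64(63.0)), (np.float64(58.2), np.float64(60.9), np.float64(63.2)), (np.float64(59.3), np.float64(61.9), np.float64(64.5)), (np.float64(60.1), np.float64(62.6), np.float64(65.4)), (np.float64(60.7), np.float64(63.5), np.float64(65.9))]
9
 front [(np.float64(57.9), np.float64(59.9), np.float64(62.6)), (np.float64(57.4), np.float64(59.7), np.float64(63.0)), (np.float64(56.8), np.float64(59.5), np.float64(62.6)), (np.float64(56.8), np.float64(58.7), n
[... 1887 characters left out ...]
0.6), np.float64(-50.2)), (np.float64(-64.9), np.float64(-62.3), np.float64(-60.0)), (np.float64(-65.1), np.float64(-62.6), np.float64(-60.3)), (np.float64(-65.3), np.float64(-63.1), np.float64(-60.6)), (np.float64(-65.6), np.float64(-63.1), np.float64(-60.9))]
 side 1 [(np.float64(59.8), np.float64(62.3), np.float64(64.3)), (np.float64(59.5), np.float64(62.0), np.float64(64.6)), (np.float64(59.3), np.float64(61.8), np.float64(64.4)), (np.float64(59.1), np.float64(61.7), np.float64(64.0)), (np.float64(59.0), np.float64(61.4), np.float64(63.9))]
keeper 139 [565.42368396  46.60785347  67.11267576] ((564.5205078125, 46.24034118652344), (8.464045524597168, 59.50120544433594), 10.163567543029785)
```

Call:
move_arm([
  [0.091,-0.002,-0.05,0,0.01],
  [0.091,-0.004,-0.1,0,0.02],
  [0.091,-0.006,-0.15,0,0.034],
  [0.091,-0.008,-0.19,-0.02,0.034],
  [0.091,-0.01,-0.23,-0.04,0.034],
])

```text
clock: 2.15
position: [456.8, -190.4, 291.0]
tcp_rot: [0.001, -0.03, 1.0, 0.0]
force: [1.0, -0.0, -0.1]
width: 91.0
grip_force: 0.0
```

Call:
move_arm([
  [0.091,0,-0.02,-0.035,0],
  [0.091,0,-0.021,-0.07,0],
  [0.091,0,-0.021,-0.11,0],
  [0.091,0,-0.021,-0.15,0],
  [0.091,0,-0.021,-0.15,0],
])

```text
clock: 2.65
position: [453.3, -207.9, 136.4]
tcp_rot: [-0.005, -0.03, 1.0, 0.003]
force: [-1.0, -0.1, -0.3]
width: 90.9
grip_force: 0.0
```

```bash
python3 - <<'E'
from h import *
s=bot.state();print(s["clock"],s["position"],s["q"],R.from_quat(s["tcp_rot"],scalar_first=True).as_matrix().round(3))
im,d,c=shot("wrist");P=cloud(d,c);save("w2.png",cv2.resize(im,(640,480)))
h=cv2.cvtColor(im,cv2.COLOR_RGB2HSV); H,S,V=[h[...,i].astype(int) for i in range(3)];z=P[...,2]
m=(H<14)&(S>140)&(z>84)&(z<96)&(abs(P[...,1]+213)<30);print(m.sum(),P[m].mean(0),cv2.minAreaRect(P[m][:,:2].astype(np.float32)))
E
```

```text
2.65 [ 453.34188156 -207.91773793  136.44515741] [-4.53410917e-01  2.90506909e-01  1.86811902e+00  6.35729932e-04
  9.95311268e-01 -2.08461012e+00] [[-0.998 -0.06  -0.011]
 [-0.06   0.998  0.006]
 [ 0.01   0.007 -1.   ]]
1393 [ 455.01144483 -214.79652792   89.27922822] ((456.5999755859375, -214.89601135253906), (54.72521209716797, 15.24012279510498), 3.3685131072998047)
```

View pics/w2.png

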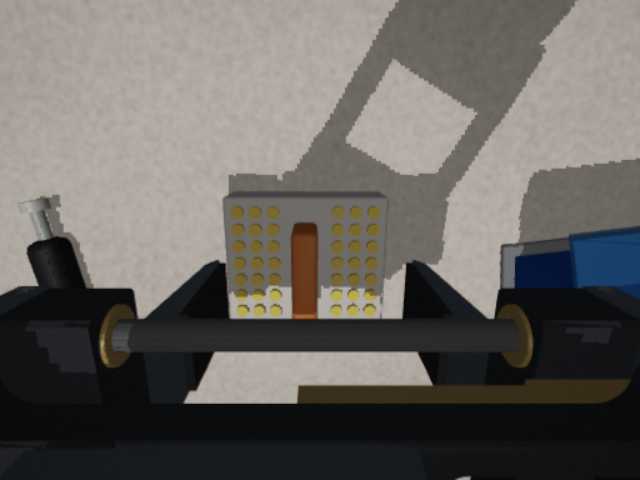

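The wrist view shows the fin upright at (305,270), centred between the open fingers. The commanded pose agrees with the fin, so I go down.

Call:
move_arm([
  [0.091,0,0,-0.02,0],
  [0.091,0,0,-0.04,0],
  [0.091,0,0,-0.055,0],
  [0.091,0,0,-0.061,0],
  [0.091,0,0,-0.061,0],
])

```text
clock: 3.2
position: [458.0, -210.8, 81.2]
tcp_rot: [0.001, -0.03, 1.0, -0.0]
force: [-0.2, -0.1, 0.3]
width: 91.1
grip_force: 0.0
```

Call:
move_arm([
  [0.01,0,0,0,0],
  [0.01,0,0,0,0],
  [0.01,0,0,0,0],
  [0.01,0,0,0,0],
  [0.01,0,0,0,0],
], squeeze=25)

```text
clock: 3.7
position: [457.1, -210.9, 80.2]
tcp_rot: [0.0, -0.03, 1.0, -0.0]
force: [0.0, -0.9, -0.2]
width: 53.9
grip_force: 0.0
```

Call:
move_arm([
  [0.01,0,0,0,0],
  [0.01,0,0,0,0],
  [0.01,0,0,0,0],
  [0.01,0,0,0,0],
  [0.01,0,0,0,0],
])

```text
clock: 4.2
position: [457.2, -211.0, 80.0]
tcp_rot: [0.0, -0.03, 1.0, -0.0]
force: [0.1, -1.3, -0.8]
width: 16.0
grip_force: 25.0
```

Call:
move_arm([
  [0.01,0,0,0.02,0],
  [0.01,0,0,0.06,0],
  [0.01,0,0,0.1,0],
  [0.01,0,0,0.145,0],
  [0.01,0,0,0.19,0],
])

```text
clock: 4.7
position: [456.4, -210.4, 271.2]
tcp_rot: [-0.001, -0.03, 1.0, 0.0]
force: [1.6, 0.4, -1.8]
width: 15.6
grip_force: 25.0
```

Call:
move_arm([
  [0.01,0.01,0.03,0.01,0.02],
  [0.01,0.02,0.075,0.015,0.04],
  [0.01,0.03,0.12,0.015,0.06],
  [0.01,0.04,0.165,0.015,0.08],
  [0.01,0.043,0.21,0.015,0.12],
])

```text
clock: 5.2
position: [500.3, 1.1, 284.5]
tcp_rot: [-0.0, -0.09, 0.996, 0.0]
force: [-0.0, -0.3, -1.4]
width: 15.6
grip_force: 25.0
```

Call:
move_arm([
  [0.01,0,0.025,0,0],
  [0.01,0,0.036,0,0],
  [0.01,0,0.036,0,0],
  [0.01,0,0.036,0,0],
  [0.01,0,0.036,0,0],
])

```text
clock: 5.7
position: [500.0, 33.9, 284.9]
tcp_rot: [-0.0, -0.089, 0.996, -0.0]
force: [0.5, -1.5, -2.6]
width: 16.1
grip_force: 25.0
```

Call:
move_arm([
  [0.01,0,0,-0.03,0],
  [0.01,0,0,-0.06,0],
  [0.01,0,0,-0.08,0],
  [0.01,0,0,-0.09,0],
  [0.01,0,0,-0.09,0],
])

```text
clock: 6.2
position: [499.4, 34.3, 193.9]
tcp_rot: [-0.001, -0.089, 0.996, 0.0]
force: [-0.5, 0.9, -1.4]
width: 15.7
grip_force: 25.0
```

```bash
python3 - <<'E'
from h import *
s=bot.state();print(s["clock"],s["position"],s["width"],s["tcp_rot"],s["force"])
im,d,c=shot("scene");P=cloud(d,c);np.savez("s2",im=im,d=d,P=P)
im2,d2,c2=shot("wrist");np.savez("w3",im=im2,d=d2,P=cloud(d2,c2))
a=cv2.resize(im[120:230,220:340],(400,366),interpolation=cv2.INTER_CUBIC);b=cv2.resize(im2,(400,300))
save("a3.png",np.hstack([a,np.pad(b,((0,66),(0,0),(0,0)))]))
print(s["clock"])
E
```

```text
6.2 [499.44450147  34.31288773 193.93129505] 15.664182652906012 [-1.34902039e-03 -8.87754948e-02  9.96050747e-01  2.31546763e-05] [-0.47387153  0.90731701 -1.38253104]
6.2
```

View pics/a3.png

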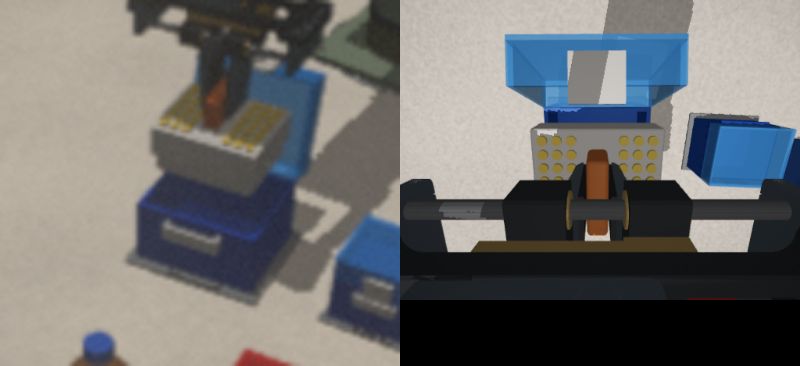

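The rack hangs level and square above the box. In the scene crop it sits over the pocket at (220,190). In the wrist half its back edge at (600,125) is parallel to the box rim. I check the offset numerically.

```bash
python3 - <<'E'
from h import *
D=np.load("w3.npz");im,P=D["im"],D["P"]
z=P[...,2]; a=.180;c,s=np.cos(a),np.sin(a)
q=(P[...,:2]-[501.75,34.87])@np.array([[c,-s],[s,c]])
h=cv2.cvtColor(im,cv2.COLOR_RGB2HSV)
m=(z>160)&(z<176)&(h[...,1]<90)&(abs(q[...,0]+30)<25)&(abs(q[...,1])<65)
print("deck",m.sum(),np.median(z[m]))
X,Y=q[...,0][m],q[...,1][m]
for lo in range(-50,50,20):
    k=(Y>lo)&(Y<lo+20); print(lo,np.percentile(X[k],1).round(1))
for lo in(-42,-36,-30):
    k=(X>lo)&(X<lo+6);print(lo,np.percentile(Y[k],[1,99]).round(1))
E
```

```text
deck 6413 167.69022610545565
-50 -45.5
-30 -45.4
-10 -45.3
10 -45.3
30 -45.2
-42 [-54.8  54.5]
-36 [-54.8  54.3]
-30 [-54.8  54.3]
```

Call:
move_arm([
  [0.01,0,0,-0.02,0],
  [0.01,0,0,-0.04,0],
  [0.01,0,0,-0.055,0],
  [0.01,0,0,-0.07,0],
  [0.01,0,0,-0.08,0],
])

```text
clock: 6.8
position: [500.9, 35.1, 115.4]
tcp_rot: [0.001, -0.089, 0.996, -0.0]
force: [-0.4, -0.4, -2.0]
width: 16.0
grip_force: 25.0
```

Call:
move_arm([
  [0.01,0,0,-0.004,0],
  [0.01,0,0,-0.008,0],
  [0.01,0,0,-0.012,0],
  [0.01,0,0,-0.015,0],
  [0.01,0,0,-0.018,0],
])

```text
clock: 7.3
position: [500.3, 35.2, 97.1]
tcp_rot: [0.0, -0.09, 0.996, 0.0]
force: [0.2, -0.3, -2.6]
width: 15.9
grip_force: 25.0
```

Call:
move_arm([
  [0.01,0,0,-0.001,0],
  [0.01,0,0,-0.002,0],
  [0.01,0,0,-0.003,0],
  [0.01,0,0,-0.004,0],
  [0.01,0,0,-0.004,0],
])

```text
clock: 7.8
position: [500.0, 35.2, 92.9]
tcp_rot: [-0.0, -0.089, 0.996, 0.0]
force: [-0.1, -0.3, -2.3]
width: 15.9
grip_force: 25.0
```

Call:
move_arm([
  [0.01,0,0,-0.001,0],
  [0.01,0,0,-0.002,0],
  [0.01,0,0,-0.002,0],
  [0.01,0,0,-0.002,0],
  [0.01,0,0,-0.002,0],
])

```text
clock: 8.3
position: [500.2, 35.2, 91.0]
tcp_rot: [0.0, -0.089, 0.996, 0.0]
force: [-0.0, -0.4, -2.2]
width: 16.3
grip_force: 25.0
```

Call:
move_arm([
  [0.01,0,0,-0.001,0],
  [0.01,0,0,-0.001,0],
  [0.01,0,0,-0.0015,0],
  [0.01,0,0,-0.002,0],
  [0.01,0,0,-0.002,0],
])

```text
clock: 8.8
position: [500.2, 35.2, 91.0]
tcp_rot: [0.0, -0.09, 0.996, 0.0]
force: [-3.3, -0.5, 14.2]
width: 15.6
grip_force: 25.0
```

Call:
move_arm([
  [0.01,0,0,0.001,0],
  [0.01,0,0,0.0015,0],
  [0.04,0,0,0.0015,0],
  [0.04,0,0,0.0015,0],
  [0.04,0,0,0.0015,0],
])

```text
clock: 9.3
position: [500.1, 35.2, 90.2]
tcp_rot: [-0.0, -0.089, 0.996, 0.0]
force: [0.5, -0.0, -0.5]
width: 36.7
grip_force: 0.0
```

Call:
move_arm([
  [0.04,0,0,0.01,0],
  [0.04,0,0,0.03,0],
  [0.04,0,0,0.06,0],
  [0.04,0,0,0.1,0],
  [0.04,0,0,0.14,0],
])

```text
clock: 9.8
position: [499.8, 35.2, 232.3]
tcp_rot: [-0.0, -0.089, 0.996, 0.0]
force: [0.8, -0.2, 0.6]
width: 40.1
grip_force: 0.0
```

Call:
move_arm([
  [0.0,0,0,0.04,0],
  [0.0,0,0,0.07,0],
  [0.0,-0.03,-0.005,0.07,0],
  [0.0,-0.06,-0.011,0.07,0],
  [0.0,-0.06,-0.011,0.07,0],
])

```text
clock: 10.3
position: [437.0, 23.8, 301.6]
tcp_rot: [-0.0, -0.089, 0.996, -0.0]
force: [0.5, -0.3, 0.9]
width: 3.1
grip_force: 0.0
```

```bash
python3 - <<'E'
from h import *
s=bot.state();print(s["clock"],s["position"],s["width"])
im,d,c=shot("wrist");P=cloud(d,c);save("w4.png",cv2.resize(im,(560,420)))
z=P[...,2]; a=.180;cc,ss=np.cos(a),np.sin(a)
q=(P[...,:2]-[501.75,34.87])@np.array([[cc,-ss],[ss,cc]])
h=cv2.cvtColor(im,cv2.COLOR_RGB2HSV);H,S=h[...,0].astype(int),h[...,1]
m=(H<14)&(S>140)&(abs(q[...,0])<40)&(abs(q[...,1])<20)
print("fin",m.sum(),np.percentile(z[m],[50,90]),q[m].mean(0))
m=(S<110)&(abs(q[...,0])<44)&(abs(q[...,1])<53)&(z<85);
for sx in(-1,1):
  for sy in(-1,1):
    k=m&(q[...,0]*sx>20)&(q[...,1]*sy>25);print("deck",sx,sy,k.sum(),np.median(z[k]))
m=(H>95)&(H<130)&(S>80)&(z>110)&(z<220)&(abs(q[...,1])<55)&(q[...,0]<-40)
X,Z=q[...,0][m],z[m]
for lo in range(110,200,10):
    k=(Z>lo)&(Z<lo+10)
    if k.sum()>5: print("lid z",lo,k.sum(),np.percentile(X[k],[2,50,98]).round(1))
E
```

```text
10.3 [436.97753838  23.80333791 301.63128769] 3.1142460394984948
fin 287 [100.26579181 101.39569128] [-11.36002486   0.39246989]
deck -1 -1 205 63.911941964882715
deck -1 1 215 63.7433844203116
deck 1 -1 31 63.52895438478049
deck 1 1 34 63.5910382082574
lid z 170 2275 [-113.7 -104.4  -89.8]
lid z 180 912 [-94.1 -85.3 -79.6]
```

View pics/w4.png

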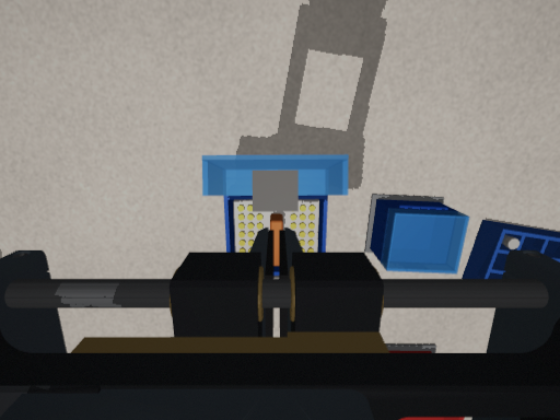

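The wrist view shows the rack level in the pocket at (277,225), with its fin top at 101 mm as it should be when seated. The lid at (275,175) is still open. I now go behind the lid.

Call:
move_arm([
  [0.0,-0.04,-0.007,0,0],
  [0.0,-0.083,-0.015,0,0],
  [0.0,-0.083,-0.015,0,0],
  [0.0,-0.083,-0.015,-0.03,0],
  [0.0,-0.083,-0.015,-0.06,0],
])

```text
clock: 10.85
position: [359.1, 9.3, 240.9]
tcp_rot: [0.003, -0.089, 0.996, -0.0]
force: [0.5, 0.3, -0.4]
width: 0.2
grip_force: 0.0
```

Call:
move_arm([
  [0.0,0,0,-0.03,0],
  [0.0,0,0,-0.06,0],
  [0.0,0,0,-0.074,0],
  [0.0,0,0,-0.074,0],
  [0.0,0,0,-0.074,0],
])

```text
clock: 11.35
position: [358.4, 9.3, 167.0]
tcp_rot: [0.0, -0.09, 0.996, 0.0]
force: [0.1, -0.5, -0.3]
width: 0.5
grip_force: 0.0
```

Call:
move_arm([
  [0.0,0.01,0.002,0.0,0],
  [0.0,0.02,0.004,0.003,0],
  [0.0,0.028,0.005,0.006,0],
  [0.0,0.035,0.006,0.01,0],
  [0.0,0.04,0.007,0.014,0],
])

```text
clock: 11.85
position: [397.9, 16.3, 180.9]
tcp_rot: [0.0, -0.09, 0.996, -0.0]
force: [-1.5, -0.9, -0.9]
width: 0.6
grip_force: 0.6
```

Call:
move_arm([
  [0.0,0.007,0.001,0.002,0],
  [0.0,0.014,0.003,0.004,0],
  [0.0,0.021,0.004,0.006,0],
  [0.0,0.028,0.005,0.008,0],
  [0.0,0.034,0.006,0.009,0],
])

```text
clock: 12.35
position: [431.8, 22.4, 189.6]
tcp_rot: [0.0, -0.089, 0.996, 0.0]
force: [-1.7, 0.4, -0.7]
width: 0.1
grip_force: 0.5
```

Call:
move_arm([
  [0.0,0.009,0.002,0,0],
  [0.0,0.018,0.003,-0.002,0],
  [0.0,0.027,0.005,-0.004,0],
  [0.0,0.036,0.006,-0.007,0],
  [0.0,0.044,0.008,-0.011,0],
])

```text
clock: 12.85
position: [476.2, 30.3, 178.2]
tcp_rot: [0.0, -0.089, 0.996, -0.0]
force: [-0.6, -1.0, 1.2]
width: 0.7
grip_force: 0.6
```

Call:
move_arm([
  [0.0,0.008,0.001,-0.006,0],
  [0.0,0.015,0.003,-0.012,0],
  [0.0,0.021,0.004,-0.018,0],
  [0.0,0.026,0.005,-0.023,0],
  [0.0,0.03,0.005,-0.027,0],
])

```text
clock: 13.35
position: [505.1, 35.4, 150.8]
tcp_rot: [-0.001, -0.089, 0.996, 0.0]
force: [0.6, -0.3, 0.7]
width: 0.8
grip_force: 0.4
```

```bash
python3 - <<'E'
from h import *
s=bot.state();print(s["clock"],s["position"],s["force"])
im,d,c=shot("scene");save("s5.png",cv2.resize(im[110:230,220:380],(640,480),interpolation=cv2.INTER_CUBIC))
E
```

```text
13.35 [505.13184419  35.4231251  150.75085003] [ 0.62627723 -0.25028619  0.74855517]
```

View pics/s5.png

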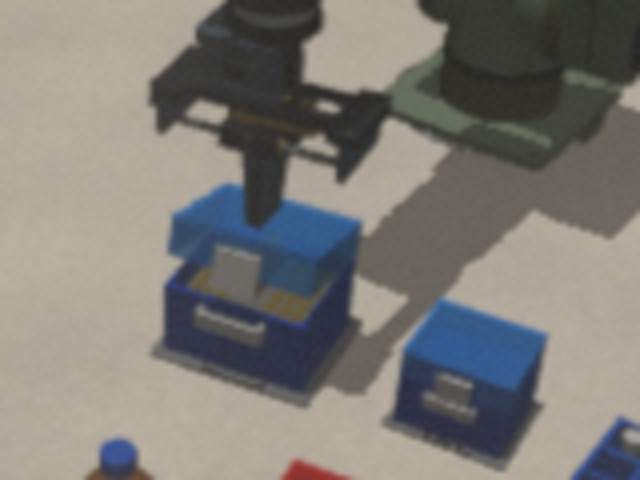

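The scene crop shows the finger on the lid at (262,215), with the lid nearly down and the tab at (238,270) just above the keeper at (230,325). I continue and press.

Call:
move_arm([
  [0.0,0.007,0.001,-0.004,0],
  [0.0,0.014,0.003,-0.008,0],
  [0.0,0.021,0.004,-0.012,0],
  [0.0,0.027,0.005,-0.015,0],
  [0.0,0.032,0.006,-0.018,0],
])

```text
clock: 13.9
position: [537.7, 41.3, 133.2]
tcp_rot: [0.0, -0.089, 0.996, 0.0]
force: [-0.8, 0.3, 0.5]
width: 0.8
grip_force: 0.2
```

Call:
move_arm([
  [0.0,0,0,-0.002,0],
  [0.0,0,0,-0.003,0],
  [0.0,0,0,-0.004,0],
  [0.0,0,0,-0.005,0],
  [0.0,0,0,-0.005,0],
])

```text
clock: 14.4
position: [537.1, 41.2, 129.2]
tcp_rot: [0.0, -0.089, 0.996, 0.0]
force: [-0.9, 0.1, 4.1]
width: 0.6
grip_force: 2.2
```

Call:
move_arm([
  [0.0,0,0,-0.001,0],
  [0.0,0,0,-0.001,0],
  [0.0,0,0,-0.002,0],
  [0.0,0,0,-0.002,0],
  [0.0,0,0,-0.002,0],
])

```text
clock: 14.9
position: [537.2, 41.2, 129.1]
tcp_rot: [0.001, -0.089, 0.996, 0.0]
force: [-3.7, -0.6, 15.4]
width: 0.5
grip_force: 7.8
```

Solid stop at z = 129, which is the shut height (112 + 17). Retreat and check.

Call:
move_arm([
  [0.0,0,0,0.01,0],
  [0.0,0,0,0.04,0],
  [0.0,0,0,0.08,0],
  [0.0,0,0,0.12,0],
  [0.0,-0.03,0,0.16,0],
])

```text
clock: 15.4
position: [508.8, 41.1, 287.6]
tcp_rot: [0.001, -0.089, 0.996, -0.0]
force: [-0.3, 0.4, 0.1]
width: 0.3
grip_force: 0.0
```

Call:
move_arm([
  [0.0,-0.03,0,0.03,0],
  [0.0,-0.06,0,0.03,0],
  [0.0,-0.06,0,0.03,0],
  [0.0,-0.06,0,0.03,0],
  [0.0,-0.06,0,0.03,0],
])

```text
clock: 15.9
position: [447.6, 41.2, 316.0]
tcp_rot: [-0.0, -0.089, 0.996, 0.0]
force: [0.2, 0.3, -0.7]
width: 0.6
grip_force: 0.0
```

```bash
python3 - <<'E'
from h import *
s=bot.state();print(s["clock"],s["position"],s["force"])
im,d,c=shot("scene");save("s6.png",cv2.resize(im[110:230,220:380],(640,480),interpolation=cv2.INTER_CUBIC))
im,d,c=shot("wrist");P=cloud(d,c);z=P[...,2]; a=.180;cc,ss=np.cos(a),np.sin(a)
q=(P[...,:2]-[501.75,34.87])@np.array([[cc,-ss],[ss,cc]])
h=cv2.cvtColor(im,cv2.COLOR_RGB2HSV);m=(h[...,0]>90)&(h[...,0]<130)&(h[...,1]>90)&(abs(q[...,1])<55)&(z<160)&(z>90)
for lo in range(-50,60,20):
    k=m&(q[...,0]>lo)&(q[...,0]<lo+20);print(lo,k.sum(),np.median(z[k]) if k.any() else 0)
E
```

```text
15.9 [447.57150434  41.18073993 315.97364989] [ 0.1659221   0.31376853 -0.73911957]
-50 1273 111.6445021737324
-30 1220 111.6784020437374
-10 890 111.6323029255928
10 479 111.56954955630067
30 27 111.71254264713122
50 6 112.09188608763256
```

View pics/s6.png

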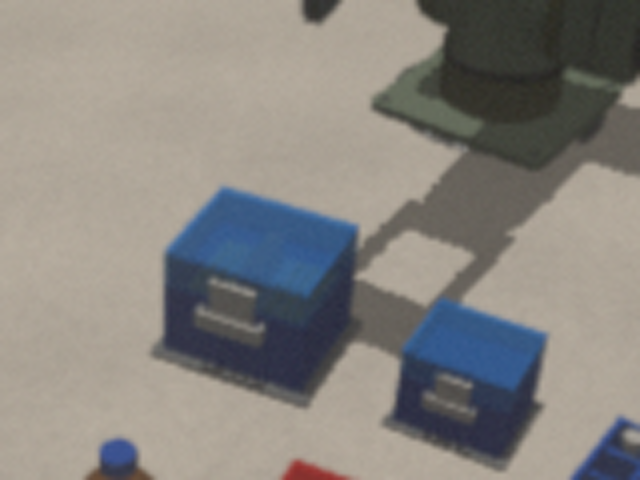

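The crop shows the lid shut flat, 112 mm high all over, with the tab at (232,298) behind the keeper at (230,325).

```bash
python3 -c "
from rig import order
print(order.finish_job())"
```

```text
the job is handed in; nothing more can be done
None
```

The rack is seated on the box floor and was released with the lid open; the lid is pressed shut with its tab behind the keeper, and the job is handed in at about 16 s.

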